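Open the instrument box with its hand lever

ROBOT

A 6-joint arm with a two-finger parallel gripper is mounted at the origin on the work surface. World frame = base frame: x ahead of the robot, y to its left, z up, the work surface at z = 0. Lengths are in m, angles in rad, forces in N, time in s.
With the tool pointing down it reaches from about 0.325 to 0.775 m from the base axis. Payload 5.5 kg.
Tool frame: the origin (TCP) lies at the centre of the arm's flange, where the gripper is bolted on; the fingertips stand 182 mm ahead of it and the grasp point (between the pads) lies 163 mm ahead of it; z points along the fingers, y is the line along which they close (so a half turn about z gives the same grasp; the last joint's range is limited). The gripper opens to 88 mm and grips with 3 to 60 N. Pads are 20 mm wide; open, the fingers measure 115 mm over their backs; the gripper's body (75 mm by 178 mm) begins 61 mm behind the grasp point.
Start: joints at [1.094, 0.091, 1.231, -0, 1.82, -0.057], TCP at [0.245, 0.548, 0.405] pointing down, gripper open.
Joint ranges: [-2.87, 2.87], [-0.86, 2.18], [0.17, 2.46], [-1.51, 4.65], [0.06, 2.69], [-2.65, 2.65]. Speed limits (rad/s): [2.57, 2.57, 3.01, 3.14, 3.14, 3.14].

INTERFACE

Orientations are given as a unit quaternion [x, y, z, w].
In Python, from bench import ctrl gives the robot as it stands. The module is installed in compiled form; this text tells all that it offers.
- The arm moves only by the tool move_arm, never from a script. Its argument "series" is one flat list of numbers, 7 for each row, row after row: the closure, from 0 (fully open) to 1 (shut), then the shift along the tool's x, y, z in cm, then the turn, a rotation vector about the tool's x, y, z in rad. In form: [hand, dx, dy, dz, ax, ay, az, hand, dx, dy, dz, ax, ay, az, ...]. A call has 1 to 8 rows; each row is the pose to reach, as a shift and turn from the pose commanded when the call began, along the tool's axes at that moment; what a row does not reach only later rows make up. A row lasts 1/12 s, in which the tool goes at most 41.7 mm and 7.16 degrees, less where a joint would pass 70% of its speed; a pose out of reach is approached as far as the arm can. A call with a gripper value outside its range is refused whole. The fingers move at their own pace and stop on an object; "force" is the grip in N (left out, the last holds). Time passes only in rows, so rows that repeat a pose let the fingers close. It gives the time, the measured TCP pose, the force, the opening and the grip force at its end, in the units of the state.
- ctrl.state(): the state, without advancing time (a new reading comes with each control period).
- ctrl.snapshot(name): name is "side" or "top" or "wrist"; returns the picture (384x512x3 uint8, red, green, blue); there is no depth.
- ctrl.camera_params(name): a dict with "intrinsics" (3x3 intrinsics, pixels), "T" (4x4, takes a point from camera to world coordinates); the wrist camera has in their place "hand_eye" (4x4, takes a point from camera to tool coordinates, whose origin is the TCP and whose axes are the flange's). Camera axes: x right, y up, looking along -z (the intrinsics and any distortion apply to the point x, -y, -z); pixel columns grow to the right and rows downward; lengths in m; the calibration is good to about 2 mm. A picture is of the moment at which its call begins: read the wrist's pose just before it. camera_params takes no time and is no camera call.
- ctrl.sign_off(): hands the job in; it is judged then, once.
The state is a dict: "clock": time; "qpos": joint angles; "joint_velocities": joint speeds; "tau": joint torques, N m; "tool_pos": TCP position; "eef_rot": TCP orientation; "ft_force": force on the tool from outside, world axes, zero at the start; "ft_torque": the same for the moment, N m; "finger_gap": finger opening in m; "grip_force": force on a finger pad.
Only numpy, scipy, OpenCV 4.12 (cv2) and the standard library are available. Lean on these libraries where they do the work, as an engineer would, in place of code of your own. Each camera call takes 0.05 s, during which the arm holds its last target. There are 200 camera calls.

TASK

Open the heavy steel flap of the instrument box by its lever, without touching the flap. First push the coin tin clear of the space under the lever's long end, sliding it on the desk without lifting or tipping it, then press the paddle on the long end down as far as it goes and finish while holding it down, with the flap standing open. Lift nothing, leave the lever on its stand, and leave the other things on the desk where they are.

Things in the scene. Friction and masses are not known exactly. Their poses are not given: they have to be found in the camera images.
- box: Fixed aluminium instrument box and lever stand, one unit. Origin on the desk under the stand's pivot (85 mm up), z up. The lever's long end points along the unit's +y; at -y stands the box, 200 (x) x 118 (y) x 79 mm high, near wall 98 mm from the origin. Stand: 62 mm wide (x), 106 mm high; its 4 mm foot plate ends at y = +35 mm, beyond it is bare desk. The robot is on the -x side.
- fulcrum (a point): The point on the stand where the lever's cross pin rests, 85 mm above the desk, fixed to the box.
- flap (a joint): Heavy steel flap (lid) of the box, 204 x 146 x 12 mm, 2.2 to 3.7 kg, hinged along the box's edge away from the lever (y = -208 mm in the unit's frame, 79 mm up). Its free edge overhangs the lever's short end by 13 mm. 0 = shut, grows as it rises (rad), stop at 0.30, the end of the lever's travel. Falls shut when the lever is let go.
- flap_lip (a point): Middle of the flap's free edge, top side; 91 mm above the desk when shut.
- lever: Loose aluminium lever resting by its cross pin in open-topped notches of the stand; origin at the pin's centre, axes as the unit's at rest. Bar 22 mm wide, 10 mm thick. Short end: 20 mm roller 80 mm from the pin, under the flap's edge. Long end: paddle 42 mm wide, 50 mm long, ending 218 mm from the pin. Long end slopes up 0.20 rad at rest, down about 0.3 rad at full travel. Takes 5 to 12 N to press, less to hold.
- paddle (a point): Centre of the top face of the lever's paddle, 193 mm along the lever from the pin. About 128 mm above the desk at rest, about 34 mm with the flap at its stop.
- tin_centre (a point): Centre (31 mm up, half its height) of the open copper-coloured coin tin, 110 (its x) x 130 (its y) x 62 mm high, walls 3 mm, loose, 0.25 to 0.5 kg. Coins fill it to 18 mm above the desk; a fingertip can dip in and push a wall from inside. Starts partly under the lever's long end, sticking out on the unit's -x side, axes within 0.2 rad of the unit's. There it blocks the lever half-way.
- stamp: Bystander: black rubber stamp standing upright, 40 mm diameter, 64 mm tall, beyond the lever; origin at its foot.
- ink_pad: Bystander: round flat ink-pad tin, 72 mm diameter, 18 mm high; origin under its centre.
- pill_bottle: Bystander: small white bottle, 40 mm diameter, 65 mm tall, on the robot's side of the lever stand; origin under its centre.
- flask: Bystander: white drinking flask, 68 mm diameter, 200 mm tall; origin under its centre.
- mouse: Bystander: black computer mouse 100 x 58 x 22 mm; origin under its centre.
- calculator: Bystander: grey desk calculator 160 x 100 x 20 mm lying flat; origin under its centre.
- pen_cup: Bystander: empty grey cup, 72 mm diameter, 90 mm tall; origin under its centre.
- tin: The same coin tin, with its origin under its centre, on the desk.

How it is judged:
By the outcome, as a careful person would: the job done as asked, in the order asked, and still so for the second after the job is handed in, while the arm keeps its last pose, push and grip.
It also fails if it takes over 43 s, if anything falls off the work surface, if the arm or the gripper's body presses on something with over 40 N, if the wrist force passes 120 N, or if a joint passes its speed limit or range.

## Working session

There is one attempt and no reset: what is moved stays moved. The work goes in short steps, Python scripts to look and compute and a tool call to move; the robot and the scene stay as the last step left them, time stands still between calls to the robot, and variables do not carry over. Pictures are saved under pics/ and viewed, at most 10 in all, crops included, and the job is handed in when it is done.

Besides the shell and the picture viewer there is one more tool, called after ">>>" in YAML: its name, and indented under it one key for each argument. move_arm: Moves the arm, as the interface text tells. Its arguments: {"type":"object","properties":{"series":{"type":"array"},"force":{"type":"number"}},"required":["series"]}

```bash
mkdir -p pics
python3 - <<'E'
from bench import ctrl
import cv2,numpy as np
s=ctrl.state();print({k:np.round(v,3).tolist() for k,v in s.items()})
for n in("top","side"):
    p=ctrl.camera_params(n);print(n,{k:np.round(v,3).tolist() for k,v in p.items()})
    cv2.imwrite(f"pics/{n}0.png",ctrl.snapshot(n)[:,:,::-1])
print({k:np.round(v,3).tolist() for k,v in ctrl.camera_params("wrist").items()})
E
```

```text
{'clock': 0.0, 'qpos': [1.094, 0.092, 1.232, 0.0, 1.82, -0.057], 'joint_velocities': [-0.0, -0.0, 0.001, 0.0, -0.0, 0.001], 'tau': [0.002, -44.644, -40.646, 0.07, 0.029, -0.0], 'tool_pos': [0.245, 0.548, 0.404], 'eef_rot': [0.208, 0.978, -0.001, -0.0], 'ft_force': [0.262, -0.011, 0.394], 'ft_torque': [-0.017, -0.022, 0.04], 'grip_force': 0.0, 'finger_gap': 0.088}
top {'intrinsics': [[354.439, 0.0, 257.522], [0.0, 354.439, 193.682], [0.0, 0.0, 1.0]], 'T': [[-0.025, 0.996, -0.081, 0.493], [-0.999, -0.027, -0.019, -0.021], [-0.021, 0.081, 0.997, 1.109], [0.0, 0.0, 0.0, 1.0]]}
side {'intrinsics': [[436.693, 0.0, 263.27], [0.0, 436.693, 194.242], [0.0, 0.0, 1.0]], 'T': [[-0.977, 0.128, -0.171, 0.366], [-0.213, -0.543, 0.812, 0.998], [0.011, 0.83, 0.558, 0.8], [0.0, 0.0, 0.0, 1.0]]}
{'intrinsics': [[275.566, 0.0, 260.785], [0.0, 275.566, 186.956], [0.0, 0.0, 1.0]], 'hand_eye': [[0.001, 0.953, 0.303, 0.084], [1.0, -0.001, -0.002, -0.0], [-0.002, 0.303, -0.953, 0.019], [0.0, 0.0, 0.0, 1.0]]}
```

View pics/top0.png

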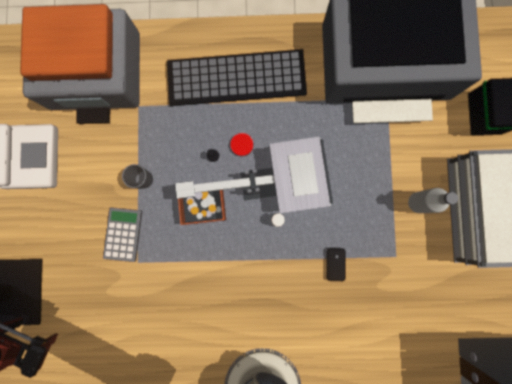

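View pics/side0.png

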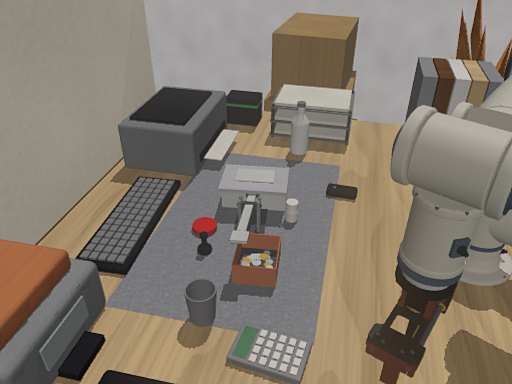

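The top view shows the tin at about (202,207), the paddle at (185,188), the stand at (255,180), the box at (300,175), the bottle at (278,219), the stamp at (212,155), the cup at (134,177) and the calculator at (123,234). The side view agrees. Next I'll measure these.

```bash
cat > h.py <<'E'
import numpy as np,cv2
from bench import ctrl
from scipy.spatial.transform import Rotation as R
def cast(n,uv,z,T=None):
    p=ctrl.camera_params(n);K=np.array(p["intrinsics"]);T=np.array(p["T"]) if T is None else T
    uv=np.atleast_2d(np.float64(uv));d=np.c_[(uv[:,0]-K[0,2])/K[0,0],-(uv[:,1]-K[1,2])/K[1,1],-np.ones(len(uv))]@T[:3,:3].T
    return T[:3,3]+d*((z-T[2,3])/d[:,2])[:,None]
def proj(n,P):
    p=ctrl.camera_params(n);K=np.array(p["intrinsics"]);T=np.array(p["T"])
    c=(np.atleast_2d(P)-T[:3,3])@T[:3,:3];return np.c_[K[0,2]+K[0,0]*c[:,0]/-c[:,2],K[1,2]-K[1,1]*c[:,1]/-c[:,2]]
def biggest(m):
    c=max(cv2.findContours(m.astype(np.uint8),0,2)[0],key=cv2.contourArea);return c
E
python3 - <<'E'
from h import *
t=cv2.imread("pics/top0.png");s=cv2.imread("pics/side0.png")
a=cv2.resize(t[120:280,90:350],None,fx=3,fy=3,interpolation=cv2.INTER_CUBIC)
cv2.imwrite("pics/topc.png",a)
cv2.imwrite("pics/sidec.png",cv2.resize(s[160:330,170:320],None,fx=3.5,fy=3.5,interpolation=cv2.INTER_CUBIC))
for n,im in(("top",t),("side",s)):
    h=cv2.cvtColor(im,cv2.COLOR_BGR2HSV);m=((h[...,0]<14)|(h[...,0]>172))&(h[...,1]>110)&(h[...,2]>40)
    b=np.zeros(m.shape,bool)
    if n=="top": b[185:230,165:235]=1
    else: b[228:292,225:290]=1
    ys,xs=np.where(m&b);print(n,cv2.minAreaRect(np.c_[xs,ys].astype(np.float32)),np.r_[xs.min(),xs.max(),ys.min(),ys.max()])
    print(np.round(cv2.boxPoints(cv2.minAreaRect(np.c_[xs,ys].astype(np.float32))),1).tolist())
E
```

```text
top ((201.02310180664062, 207.18463134765625), (29.148162841796875, 45.64478302001953), 82.87498474121094) [178 224 190 224]
[[176.60000610351562, 195.60000610351562], [221.89999389648438, 189.89999389648438], [225.5, 218.8000030517578], [180.1999969482422, 224.5]]
side ((255.410888671875, 258.8910827636719), (45.97072219848633, 51.443424224853516), 5.710592269897461) [232 280 233 286]
[[230.0, 282.20001220703125], [235.10000610351562, 231.0], [280.79998779296875, 235.60000610351562], [275.70001220703125, 286.79998779296875]]
```

View pics/topc.png

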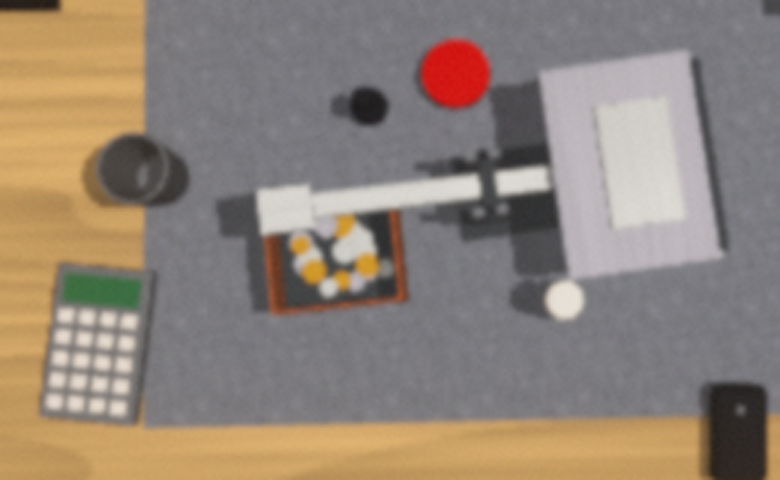

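View pics/sidec.png

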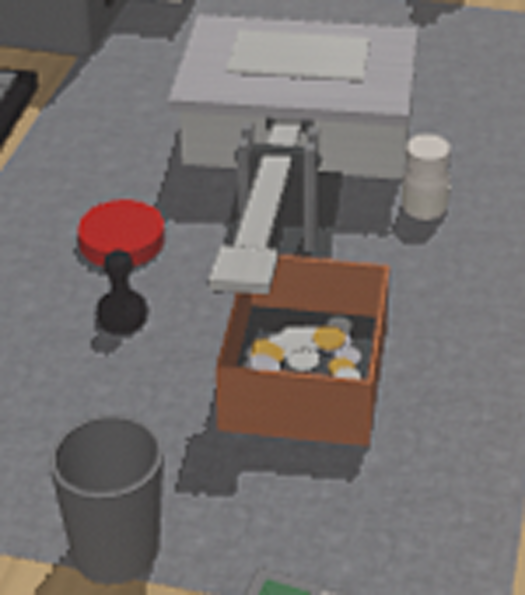

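The crops show the tin's near rim corners at full-image (180,224) and (225,220), the paddle at (185,190), the pin near (252,181), and the flap's four corners.

Run:
```python
from h import *
c=lambda u,v,z:np.round(cast("top",[u/3+90-.33,v/3+120-.33],z)[0],3)
fl=np.array([c(541,72,.091),c(690,50,.091),c(722,255,.091),c(570,277,.091)]);print("flap\n",fl,fl.mean(0))
d=(fl[0]+fl[3]-fl[1]-fl[2])[:2];d2=(fl[0]+fl[1]-fl[2]-fl[3])[:2];yaw=np.arctan2(-d[0],d[1]);print("yaw",yaw,np.arctan2(d2[1],d2[0]))
ey=np.array([-np.sin(yaw),np.cos(yaw)]);print("origin from flap",fl.mean(0)[:2]+ey*(208-73)/1000)
print("pin",c(487,182,.1),"paddle",c(285,210,.128))
# tin
for q in[(270,313),(405,299),(398,208),(265,235)]:print("tin rim",c(*q,.062))
cc=lambda u,v,z:np.round(cast("side",[u/3.5+170-.36,v/3.5+160-.36],z)[0],3)
for q in[(388,265),(374,378),(218,367)]:print("side rim",cc(*q,.062))
print("side base",cc(369,444,0),cc(217,431,0),"paddle",cc(245,268,.128))
for n,q,z in[("stamp",(368,106),.06),("ink",(455,73),.018),("pill",(565,299),.065),("cup",(133,168),.09),("calc",(97,343),.02),("mouse",(735,430),.02)]:print(n,c(*q,z))
print("calc corners",[c(*q,.02) for q in[(60,265),(155,272),(137,424),(40,415)]])
print("flask",np.round(cast("top",[437,200],.19),3))
```

```text
flap
 [[ 0.722 -0.041  0.091]
 [ 0.739 -0.186  0.091]
 [ 0.539 -0.209  0.091]
 [ 0.522 -0.063  0.091]] [ 0.6305  -0.12475  0.091  ]
yaw 0.11631113755753957 0.1120289624259879
origin from flap [0.61483338 0.00933787]
pin [0.614 0.014 0.1  ] paddle [0.59  0.201 0.128]
tin rim [0.495 0.232 0.062]
tin rim [0.505 0.098 0.062]
tin rim [0.596 0.104 0.062]
tin rim [0.572 0.236 0.062]
side rim [0.506 0.104 0.062]
side rim [0.493 0.228 0.062]
side rim [0.601 0.241 0.062]
side base [0.495 0.23  0.   ] [0.604 0.242 0.   ] paddle [0.589 0.21  0.128]
stamp [0.699 0.132 0.06 ]
ink [0.74  0.047 0.018]
pill [ 0.501 -0.059  0.065]
cup [0.639 0.358 0.09 ]
calc [0.469 0.421 0.02 ]
mouse [ 0.366 -0.228  0.02 ]
calc corners [array([0.55, 0.46, 0.02]), array([0.54 , 0.361, 0.02 ]), array([0.386, 0.379, 0.02 ]), array([0.397, 0.479, 0.02 ])]
flask [[ 0.54  -0.464  0.19 ]]
```

```bash
cat >> h.py <<'E'
def to(p,yaw):
    "shift (cm) and turn from the measured pose to TCP p, tool down, tool y at yaw from world y"
    s=ctrl.state();r=R.from_quat(s["eef_rot"]);y=np.array([-np.sin(yaw),np.cos(yaw),0]);z=np.array([0,0,-1.])
    g=R.from_matrix(np.c_[np.cross(y,z),y,z])
    print("shift",np.round(r.inv().apply(np.array(p)-s["tool_pos"])*100,2),"turn",np.round((r.inv()*g).as_rotvec(),3))
E
python3 -c "
from h import *
to([.518,.167,.36],.09)"
```

```text
shift [-40.49 -23.63   4.4 ] turn [-0.002 -0.001 -0.51 ]
```

>>> move_arm:
  series: [0.4,-3,-1.8,0.3,0,0,-0.06,0.4,-6,-3.5,0.6,0,0,-0.12,0.4,-9.4,-5.5,1,0,0,-0.18,0.4,-12.8,-7.5,1.4,0,0,-0.24,0.4,-16.2,-9.5,1.8,0,0,-0.3,0.4,-19.6,-11.4,2.1,0,0,-0.36,0.4,-23,-13.4,2.5,0,0,-0.42,0.4,-26.4,-15.4,2.9,0,0,-0.51]
  force: 20

```text
clock: 0.77
tool_pos: [0.4235, 0.298, 0.3751]
eef_rot: [-0.047, 0.999, -0.0, -0.0]
ft_force: [0.6, 0.7, 0.0]
finger_gap: 0.0528
grip_force: 0.0
```

```bash
python3 -c "
from h import *
to([.518,.167,.36],.09)"
```

```text
shift [ -8.19 -13.92   1.51] turn [-0.    -0.     0.003]
```

>>> move_arm:
  series: [0.4,-2,-3.3,0.4,0,0,0,0.4,-3.9,-6.6,0.8,0,0,0,0.4,-5.5,-9.4,1.2,0,0,0,0.4,-6.9,-11.7,1.4,0,0,0,0.4,-7.8,-13.3,1.5,0,0,0,0.4,-8.2,-13.9,1.5,0,0,0,0.4,-8.2,-13.9,1.5,0,0,0,0.4,-8.2,-13.9,1.5,0,0,0]

```text
clock: 1.43
tool_pos: [0.5169, 0.169, 0.3604]
eef_rot: [-0.045, 0.999, 0.0, -0.0]
ft_force: [-0.8, -0.0, 0.1]
finger_gap: 0.0531
grip_force: 0.0
```

Run:
```python
from h import *
s=ctrl.state();im=ctrl.snapshot("wrist");cv2.imwrite("pics/w1.png",im[:,:,::-1])
H=np.array(ctrl.camera_params("wrist")["hand_eye"]);B=np.eye(4);B[:3,:3]=R.from_quat(s["eef_rot"]).as_matrix();B[:3,3]=s["tool_pos"]
np.save("T1.npy",B@H);to([.518,.167,.212],.09)
```

```text
shift [-0.12 -0.26 14.87] turn [ 0.001 -0.     0.001]
```

View pics/w1.png

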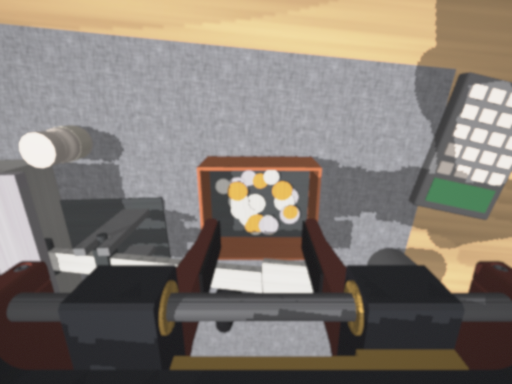

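The wrist view shows the tin's near wall across rows 158–170, columns 202–320, with the fingers over the inside of the tin. I'll check it against the planned dip.

Run:
```python
from h import *
T=np.load("T1.npy")
print(np.round(cast("wrist",[(202,158),(320,158),(208,170),(314,170)],.062,T),3))
```

```text
[[0.496 0.107 0.062]
 [0.485 0.228 0.062]
 [0.508 0.114 0.062]
 [0.498 0.224 0.062]]
```

>>> move_arm:
  series: [0.4,-0.5,-0.2,1.5,0,0,0,0.4,-0.5,-0.2,4,0,0,0,0.4,-0.5,-0.2,6.5,0,0,0,0.4,-0.5,-0.2,9,0,0,0,0.4,-0.5,-0.2,11.5,0,0,0,0.4,-0.5,-0.2,13.5,0,0,0,0.4,-0.5,-0.2,14.8,0,0,0,0.4,-0.5,-0.2,14.8,0,0,0]

```text
clock: 2.15
tool_pos: [0.5208, 0.168, 0.2094]
eef_rot: [-0.046, 0.999, -0.0, -0.003]
ft_force: [-0.3, 0.2, -0.0]
finger_gap: 0.0525
grip_force: 0.0
```

>>> move_arm:
  series: [0.4,0.5,0,0,0,0,0,0.4,1,0,0,0,0,0,0.4,1.5,0,0,0,0,0,0.4,2,0,0,0,0,0,0.4,2.6,0,0,0,0,0,0.4,3.3,0,0,0,0,0,0.4,4.1,0,0,0,0,0,0.4,4.9,0,0,0,0,0]

```text
clock: 2.82
tool_pos: [0.473, 0.1626, 0.2137]
eef_rot: [-0.045, 0.999, 0.0, 0.001]
ft_force: [3.4, -0.4, 3.3]
finger_gap: 0.053
grip_force: 2.0
```

>>> move_arm:
  series: [0.4,0.8,0,0,0,0,0,0.4,1.6,0,0,0,0,0,0.4,2.4,0,0,0,0,0,0.4,3.2,0,0,0,0,0,0.4,4,0,0,0,0,0,0.4,4.8,0,0,0,0,0,0.4,5.6,0,0,0,0,0,0.4,6.2,0,0,0,0,0]

```text
clock: 3.48
tool_pos: [0.4107, 0.157, 0.2125]
eef_rot: [-0.045, 0.999, -0.0, -0.0]
ft_force: [5.0, 0.9, 3.3]
finger_gap: 0.0527
grip_force: 2.1
```

Run:
```python
from h import *
im=ctrl.snapshot("side")[:,:,::-1];cv2.imwrite("pics/s2.png",cv2.resize(im[120:384,130:482],None,fx=2,fy=2))
to([.42,.16,.37],.114)
```

```text
shift [ -0.99   0.21 -15.78] turn [-0.    -0.002 -0.024]
```

View pics/s2.png

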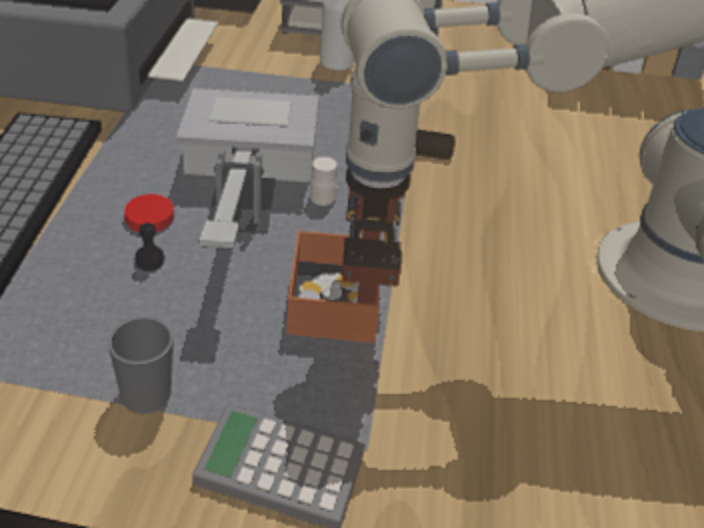

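The tin is clear: its edge is at crop column 290, and the lever is at 205–240. Next I back off the wall, lift out, close the fingers and go over the paddle.

>>> move_arm:
  series: [0.4,-0.5,0,0,0,0,0,0.4,-1,0,0,0,0,0,0.4,-1.2,0,-1,0,0,0,0.4,-1.2,0,-4,0,0,0,0.4,-1.2,0,-7.5,0,0,0,0.4,-1.2,0,-11.5,0,0,0,0.4,-1.2,0,-15,0,0,0,1,-1.2,0,-16.5,0,0,0]

```text
clock: 4.2
tool_pos: [0.424, 0.1582, 0.3836]
eef_rot: [-0.045, 0.999, 0.001, 0.003]
ft_force: [0.6, 1.3, 0.2]
finger_gap: 0.0489
grip_force: 0.0
```

```bash
python3 -c "
from h import *
to([.592,.203,.37],.114)"
```

```text
shift [-17.13   2.95   1.46] turn [ 0.001  0.006 -0.024]
```

>>> move_arm:
  series: [1,-2.5,0.4,0,0,0,0,1,-5.5,1,0,0,0,0,1,-9,1.6,0,0,0,-0.02,1,-12.5,2.2,0,0,0,-0.02,1,-15.5,2.7,0,0,0,-0.02,1,-17,3,0,0,0,-0.02,1,-17.1,3,0,0,0,-0.02,1,-17.1,3,0,0,0,-0.02]

```text
clock: 4.87
tool_pos: [0.592, 0.2035, 0.3764]
eef_rot: [-0.055, 0.998, -0.0, -0.001]
ft_force: [-0.1, 0.5, -0.7]
finger_gap: 0.0006
grip_force: 0.0
```

Run:
```python
from h import *
s=ctrl.state();im=ctrl.snapshot("wrist");a=im[:,:,::-1];b=ctrl.snapshot("side")[160:340,150:370,::-1]
b=cv2.resize(b,(469,384));cv2.imwrite("pics/w3.png",cv2.resize(np.hstack([a,b]),(800,313)))
to([.592,.203,.32],.114);print(s["tool_pos"],s["ft_force"])
```

```text
shift [-0.12 -0.04  5.77] turn [-0.    -0.001 -0.004]
[0.591973   0.20350306 0.37644022] [-0.07716973  0.48564841 -0.74679306]
```

View pics/w3.png

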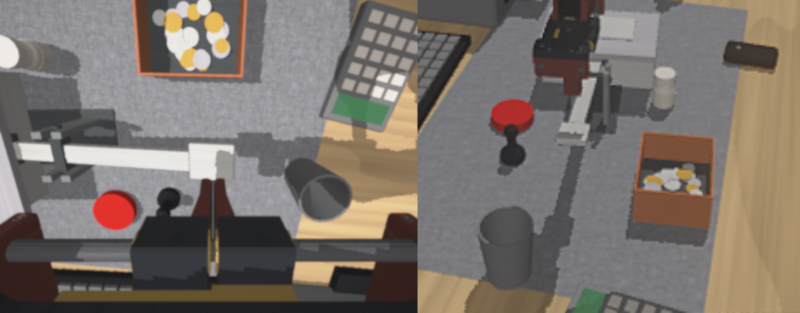

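Run:
```python
from h import *
s=ctrl.state()
H=np.array(ctrl.camera_params("wrist")["hand_eye"]);B=np.eye(4);B[:3,:3]=R.from_quat(s["eef_rot"]).as_matrix();B[:3,3]=s["tool_pos"]
k=1/.8155
print(np.round(cast("wrist",[(190*k,144*k),(234*k,145*k),(233*k,179*k),(192*k,177*k)],.128,B@H),3))
```

```text
[[0.573 0.178 0.128]
 [0.569 0.224 0.128]
 [0.609 0.229 0.128]
 [0.611 0.183 0.128]]
```

The paddle centre measures (0.59, 0.203), so the fingers are aligned with it. Pressing now.

>>> move_arm:
  series: [1,-0.1,0,2,0,0,0,1,-0.1,0,4,0,0,0,1,-0.1,0,5.5,0,0,0,1,-0.1,0,6.3,0,0,0,1,-0.1,0,7,0,0,0,1,-0.1,0,7.7,0,0,0,1,-0.1,0,8.4,0,0,0,1,-0.1,0,9,0,0,0]

```text
clock: 5.63
tool_pos: [0.5918, 0.2045, 0.2907]
eef_rot: [-0.056, 0.998, 0.002, 0.002]
ft_force: [-1.6, 3.4, 6.8]
finger_gap: 0.0004
grip_force: 3.2
```

>>> move_arm:
  series: [1,0,0,0.7,0,0,0,1,0,0,1.4,0,0,0,1,0,0,2.1,0,0,0,1,0,0,2.8,0,0,0,1,0,0,3.4,0,0,0,1,0,0,4,0,0,0,1,0,0,4.5,0,0,0,1,0,0,5,0,0,0]

```text
clock: 6.3
tool_pos: [0.5924, 0.204, 0.2413]
eef_rot: [-0.055, 0.998, 0.001, 0.003]
ft_force: [-1.3, -0.5, 7.5]
finger_gap: 0.0002
grip_force: 3.8
```

>>> move_arm:
  series: [1,0,0,0.4,0,0,0,1,0,0,0.8,0,0,0,1,0,0,1.2,0,0,0,1,0,0,1.5,0,0,0,1,0,0,1.7,0,0,0,1,0,0,1.8,0,0,0,1,0,0,1.8,0,0,0]

```text
clock: 6.88
tool_pos: [0.5927, 0.2029, 0.2232]
eef_rot: [-0.055, 0.998, -0.0, 0.003]
ft_force: [-1.1, -3.0, 8.1]
finger_gap: 0.0004
grip_force: 3.1
```

>>> move_arm:
  series: [1,0,0,0.2,0,0,0,1,0,0,0.4,0,0,0,1,0,0,0.4,0,0,0]

```text
clock: 7.13
tool_pos: [0.5928, 0.203, 0.2192]
eef_rot: [-0.055, 0.998, -0.0, 0.003]
ft_force: [0.3, -3.8, 7.4]
finger_gap: 0.0005
grip_force: 3.2
```

Not at the stop yet, since the force is still flat. I'll creep on.

>>> move_arm:
  series: [1,0,0,0.2,0,0,0,1,0,0,0.3,0,0,0,1,0,0,0.3,0,0,0]

```text
clock: 7.38
tool_pos: [0.5929, 0.203, 0.2164]
eef_rot: [-0.055, 0.998, -0.0, 0.003]
ft_force: [0.1, -2.0, 7.3]
finger_gap: 0.0003
grip_force: 3.1
```

>>> move_arm:
  series: [1,0,0,0.1,0,0,0,1,0,0,0.2,0,0,0,1,0,0,0.2,0,0,0]

```text
clock: 7.63
tool_pos: [0.5929, 0.203, 0.2145]
eef_rot: [-0.055, 0.998, -0.0, 0.003]
ft_force: [0.3, -2.0, 6.9]
finger_gap: 0.0006
grip_force: 3.3
```

>>> move_arm:
  series: [1,0,0,0.1,0,0,0,1,0,0,0.2,0,0,0,1,0,0,0.2,0,0,0]

```text
clock: 7.88
tool_pos: [0.5929, 0.203, 0.2125]
eef_rot: [-0.055, 0.998, -0.0, 0.003]
ft_force: [-0.2, -2.5, 7.2]
finger_gap: 0.0004
grip_force: 3.2
```

>>> move_arm:
  series: [1,0,0,0.1,0,0,0,1,0,0,0.2,0,0,0,1,0,0,0.2,0,0,0]

```text
clock: 8.13
tool_pos: [0.593, 0.2031, 0.2105]
eef_rot: [-0.055, 0.998, -0.0, 0.003]
ft_force: [-0.0, -3.2, 7.3]
finger_gap: 0.0004
grip_force: 3.2
```

Run:
```python
from h import *
a=ctrl.snapshot("top")[110:280,90:350,::-1];b=ctrl.snapshot("side")[140:340,150:350,::-1]
cv2.imwrite("pics/e4.png",np.hstack([cv2.resize(a,(450,294)),cv2.resize(b,(294,294))]))
print(ctrl.state()["tool_pos"],ctrl.state()["ft_force"])
```

```text
[0.59296402 0.20304942 0.21057585] [-0.38255921 -2.24610414  7.58193652]
```

View pics/e4.png

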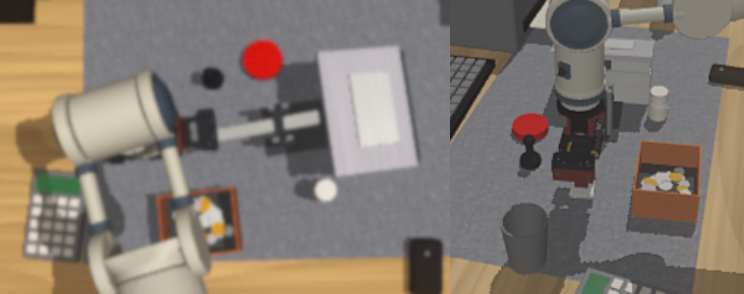

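The flap is rising, the lever is seated and the bystanders are where they were. The stop hasn't been felt yet, so I'll keep creeping.

>>> move_arm:
  series: [1,0,0,0.1,0,0,0,1,0,0,0.2,0,0,0,1,0,0,0.3,0,0,0,1,0,0,0.3,0,0,0]

```text
clock: 8.57
tool_pos: [0.5931, 0.203, 0.2091]
eef_rot: [-0.055, 0.998, -0.0, 0.004]
ft_force: [-2.6, -4.7, 12.9]
finger_gap: 0.0007
grip_force: 5.8
```

>>> move_arm:
  series: [1,0,0,0.1,0,0,0,1,0,0,0.2,0,0,0,1,0,0,0.2,0,0,0]

```text
clock: 8.82
tool_pos: [0.5932, 0.2029, 0.2084]
eef_rot: [-0.055, 0.998, -0.0, 0.004]
ft_force: [-4.9, -4.5, 19.4]
finger_gap: 0.0007
grip_force: 8.0
```

The force is rising with almost no motion, so this is the stop. I'll hold briefly and check.

>>> move_arm:
  series: [1,0,0,0,0,0,0,1,0,0,0,0,0,0,1,0,0,0,0,0,0,1,0,0,0,0,0,0,1,0,0,0,0,0,0,1,0,0,0,0,0,0,1,0,0,0,0,0,0,1,0,0,0,0,0,0]

```text
clock: 9.48
tool_pos: [0.5932, 0.2029, 0.2085]
eef_rot: [-0.055, 0.998, -0.0, 0.004]
ft_force: [-4.4, -5.3, 18.5]
finger_gap: 0.0006
grip_force: 8.0
```

Run:
```python
from h import *
a=ctrl.snapshot("wrist")[:,:,::-1];b=ctrl.snapshot("side")[140:340,150:350,::-1]
cv2.imwrite("pics/e5.png",np.hstack([cv2.resize(a,(400,300)),cv2.resize(b,(300,300))]))
```

```text
(no output)
```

View pics/e5.png

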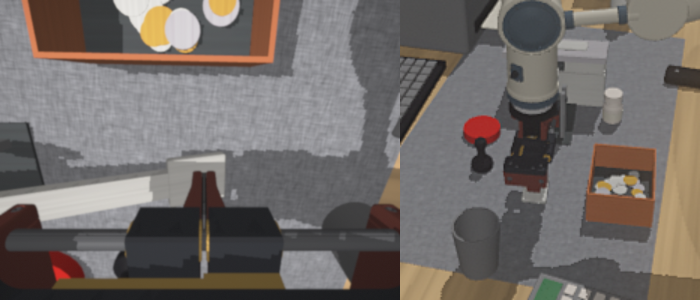

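The fingers are holding the paddle down, with the lever in its notches and the tin well clear. The force is steady at about 18 N, so I'm handing in.

```bash
python3 -c "
from bench import ctrl
print(ctrl.sign_off())"
```

```text
the job is handed in; nothing more can be done
None
```

I slid the coin tin clear of the lever and pressed the paddle down to its stop, and handed the job in at about 9.5 s with the arm holding it there at about 18 N and the flap standing open; no verdict came back at sign-off.

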